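Start up the wet grinder at its control box

TASK

Start the wet grinder at its control box, in this order: press the raised end of the long rocker switch right down so that it tips over, push the square key fully in so that it stays down, then press the flat round button fully down, hold it down for two seconds and let it come back up. Do not press the domed mushroom button. This is fingertip work with the fingers closed: pick nothing up, and leave the jar, the sharpening stone, the knife and the brass cup where they are.

Things in the scene. Friction and masses are not known exactly. Their poses are not given: they have to be found in the camera images.
- console: Green control box with an aluminium panel, fixed to the bench. Origin on the bench under the centre of the panel; x, y along its edges, z up. Footplate 230 x 300 mm and box 210 x 260 mm, both centred at y = +30 mm; the flat level top is 70 mm above the bench. Four controls, all of the same grey plastic on dark collars, stand on the panel at the four places x = +-48 mm, y = +-42 mm of this frame, in any arrangement; each is turned as the box is.
- switch_base: Fixed plate of the rocker switch, 84 (x) x 48 (y) x 4 mm, origin on the panel under the rocker's pivot; axes as the box's. The pivot runs along y, 18 mm above the panel.
- rocker (a joint): Tilt of the long rocker (rad): 0 to 0.06 at the start with the -x end (the end towards the robot) raised, 0.44 fully tipped over with that end down. No spring: stiff to move (about 0.05 N m, so 2 to 4 N near the end) and stays where it is left. Pressing the -x end down raises the value.
- rocker_end (a point): Where to press the rocker: on its upper face, 6 mm in from its raised -x end and 30 mm from the pivot, on the centre line. The grey rocker is 72 (x) x 36 (y) x 8 mm with three thin black ribs at each end. The point is about 31 mm above the panel at the start and sinks about 13 mm to the end of travel.
- key (a joint): Travel of the square key (m): 0 out, 0.010 fully in (straight down). No spring: takes about 2.5 N to move and stays where it is pushed.
- key_top (a point): Centre of the top of the square grey key, 36 x 36 mm, in a square 52 mm collar 8 mm high; 24 mm above the panel when out, 14 mm when in.
- start (a joint): Travel of the flat round button (m): 0 up, 0.008 fully down. Spring return: about 1 N to start, 4 N fully down; it comes back up when let go.
- start_top (a point): Centre of the flat top of the round grey button, 36 mm diameter, in a round 52 mm collar 8 mm high; 24 mm above the panel when up.
- stop (a joint): Travel of the domed mushroom button (m): 0 up, 0.006 down, spring return. Not to be pressed.
- stop_top (a point): Top of the domed grey mushroom button, 52 mm diameter on a thinner stem; 35 mm above the panel.
- cup: Loose brass grease cup, 34 mm diameter, 40 mm tall, standing on the black strip of the control box beside the panel (+y side). Origin at its underside. Leave alone.
- jar: Loose white jar with a steel lid, 66 mm diameter, 75 mm tall, on the bench on the -y side of the box. Origin at its underside. Leave alone.
- stone: Loose brown sharpening stone, 180 x 60 x 25 mm, lying on the bench on the +y side of the box. Origin at its underside. Leave alone.
- knife: Loose kitchen knife with a dark wooden handle, about 340 mm long, 20 mm high, lying on the bench beyond the box. Origin under it near the start of the blade. Leave alone.

How it is judged:
On the way, in this order (a step that is already met when the one before it is completed fails the run):
1. the rocker is tipped right over (value of joint rocker above 0.37 rad), for 0.1 s.
2. the square key is fully in (value of joint rocker above 0.37 rad and value of joint key above 0.0085 m), for 0.1 s.
3. the flat round button is held fully down for two seconds (all of step 2 and value of joint start above 0.006 m), for 1.7 s.
At the end, for the whole second after the job is handed in: The rocker is over (above 0.37 of 0.44 rad), the square key in (above 8.5 of 10 mm), the round and the mushroom button up (within 2 mm), and cup, jar, stone and knife within 25 mm of where they were. On the way the round button was down by more than 6 of 8 mm for 1.7 s without a break (all of step 2 and value of joint each of start, stop below 0.002 m and distance of each of cup, jar, stone, knife from where it was at the start of the episode below 0.025 m); the robot touches nothing.
It fails at once if the square key is pressed before the rocker is over (value of joint key above 0.004 m and value of joint rocker below 0.3 rad).
It fails at once if the round button is pressed before the rocker is over and the key is in (value of joint start above 0.004 m and (value of joint rocker below 0.3 rad or value of joint key below 0.007 m)).
It fails at once if the mushroom button is pressed (value of joint stop above 0.003 m).
It fails at once if a bystander is moved or lifted (distance of any of cup, jar, stone, knife from where it was at the start of the episode above 0.025 m).
It also fails if it takes over 48 s, if anything falls off the work surface, if the arm or the gripper's body presses on something with over 40 N, if the wrist force passes 120 N, or if a joint passes its speed limit or range.

ROBOT

A 7-joint arm with a two-finger parallel gripper is mounted at the origin on the work surface. World frame = base frame: x ahead of the robot, y to its left, z up, the work surface at z = 0. Lengths are in m, angles in rad, forces in N, time in s.
With the tool pointing down it reaches from about 0.425 to 0.875 m from the base axis. Payload 4.7 kg.
Tool frame: the origin (TCP) lies on the mounting face of the last link; the fingertips stand 182 mm ahead of it and the grasp point (between the pads) lies 164 mm ahead of it; x points along the fingers, y is the direction in which the jaws open and shut, and the axes are right-handed (so a half turn about x gives the same grasp; the last joint's range is limited). The gripper opens to 87 mm and grips with 3 to 60 N. Pads are 19 mm wide; open, the fingers measure 117 mm over their backs; the gripper's body (75 mm by 190 mm) begins 51 mm behind the grasp point.
Start: joints at [-1.195, 0.321, -0.07, 1.45, 0.023, 1.371, -0.057], TCP at [0.23, 0.608, 0.405] pointing down, gripper open.
Joint ranges: [-2.86, 2.86], [-0.3, 2.09], [-1.38, 1.24], [0.06, 2.45], [-1.56, 4.7], [0.09, 2.05], [-2.69, 2.69]. Speed limits (rad/s): [2.57, 2.57, 3.14, 3.14, 3.14, 3.14, 3.14].

INTERFACE

Orientations are given as a rotation vector (axis times angle).
In Python, from bench import monitor, get_image, ctrl gives the robot as it stands.
- The arm moves only by the shell command python3 -m creep 'ROWS' [FORCE]. ROWS is JSON, a list of rows, each a list of 7 numbers: the shift along the tool's x, y, z in mm, then the turn, a rotation vector about the tool's x, y, z in rad, then the finger opening in mm, from 0 to 87. A call has 1 to 5 rows; each row shifts and turns the commanded pose from where the row before left it, along the tool's axes as they then stand; what a row does not reach is not made up. A row lasts 1/10 s, in which the tool goes at most 50 mm and 8.59 degrees, less where a joint would pass 70% of its speed; a pose out of reach is approached as far as the arm can. A call is refused whole if a number of a shift passes 50 or a number of a turn 0.15, either way. A call with a gripper value outside its range is refused whole. The fingers move at their own pace and stop on an object; FORCE is the grip in N (left out, the last holds). Time passes only in rows, so rows that do not move let the fingers close. It gives the time, the measured TCP pose, the force and the opening at its end, in the units of the state.
- monitor.get_state(): the state, without advancing time (a new reading comes with each control period).
- get_image(name): name is "scene" or "top" or "wrist"; returns a dict with "img" (400x640x3 uint8, red, green, blue), "mtx" (3x3 intrinsics, pixels), "view" (4x4, takes a point from world to camera coordinates). Camera axes: x right, y up, looking along -z (the intrinsics and any distortion apply to the point x, -y, -z); pixel columns grow to the right and rows downward; lengths in m; the calibration is good to about 2 mm. A picture is of the moment at which its call begins. There is no depth.
- ctrl.close_job(): hands the job in, once; it reports no verdict.
The state is a dict: "time": time; "joint_positions": joint angles; "qd": joint speeds; "joint_torque": joint torques, N m; "position": TCP position; "tool_rot": TCP orientation; "ft_force": force on the tool from outside, world axes, zero at the start; "torque": the same for the moment, N m; "grip_width": opening from 0.0 (shut) to 1.0 (fully open).
Only numpy, scipy, OpenCV 4.12 (cv2) and the standard library are available. Lean on these libraries where they do the work, as an engineer would, in place of code of your own. Each camera call takes 0.05 s, during which the arm holds its last target.

## Working session

There is one attempt and no reset: what is moved stays moved. The work goes in short steps, Python scripts to look and compute and a shell command to move; the robot and the scene stay as the last step left them, time stands still between calls to the robot, and variables do not carry over. Pictures are saved under pics/ and viewed, and the job is handed in when it is done.

```bash
ls; mkdir -p pics
python3 - <<'E'
from bench import monitor,get_image
import cv2,numpy as np
s=monitor.get_state()
for k,v in s.items(): print(k,np.round(v,4))
for n in ("scene","top","wrist"):
    d=get_image(n); cv2.imwrite(f"pics/{n}0.png",d["img"][:,:,::-1]); print(n,d["mtx"].tolist(),np.round(d["view"],4).tolist(),[k for k in d])
E
```

```text
pics
time 0.0
joint_positions [-1.1949  0.3218 -0.0701  1.4517  0.0226  1.3708 -0.0569]
qd [ 0.0002  0.0013  0.0012 -0.0008  0.0015  0.0008  0.0024]
joint_torque [ 8.00000e-04 -4.91285e+01 -4.03400e-01 -3.12520e+01 -6.41000e-02
  4.38000e-02  2.00000e-04]
position [0.23   0.6077 0.4037]
tool_rot [ 0.2824  1.5523 -0.2854]
ft_force [-0.2236  0.4394  0.3866]
torque [0.0012 0.0407 0.0271]
grip_width 1.0009
scene [[379.16028272349405, 0.0, 320.38927603336236], [0.0, 379.16028272349405, 199.7669407410396], [0.0, 0.0, 1.0]] [[-0.6678, 0.7443, -0.0045, 0.3656], [-0.5077, -0.4511, 0.734, 0.3072], [0.5443, 0.4924, 0.6792, -1.3267], [0.0, 0.0, 0.0, 1.0]] ['img', 'mtx', 'view']
top [[497.37897653769187, 0.0, 324.02351214494377], [0.0, 497.37897653769187, 199.6528308128996], [0.0, 0.0, 1.0]] [[0.0244, -0.9997, -0.0046, 0.0993], [0.9891, 0.0234, 0.1455, -0.6327], [-0.1454, -0.0081, 0.9893, -1.1936], [0.0, 0.0, 0.0, 1.0]] ['img', 'mtx', 'view']
wrist [[296.21339786714276, 0.0, 319.9839646482979], [0.0, 296.21339786714276, 197.1597321144624], [0.0, 0.0, 1.0]] [[0.3536, 0.9354, -0.0025, -0.649], [-0.8963, 0.338, -0.287, 0.0366], [-0.2677, 0.1037, 0.9579, -0.3925], [0.0, 0.0, 0.0, 1.0]] ['img', 'mtx', 'view']
```

View pics/top0.png

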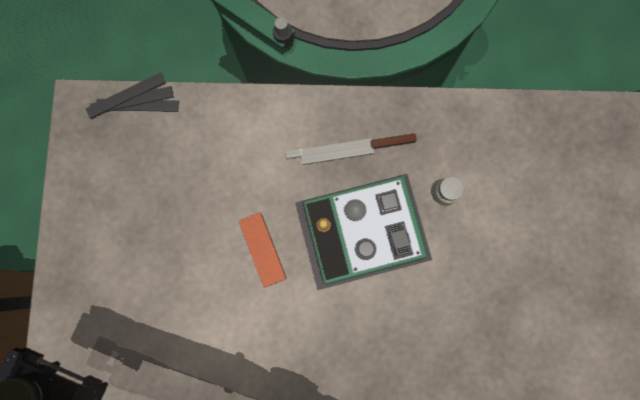

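View pics/scene0.png

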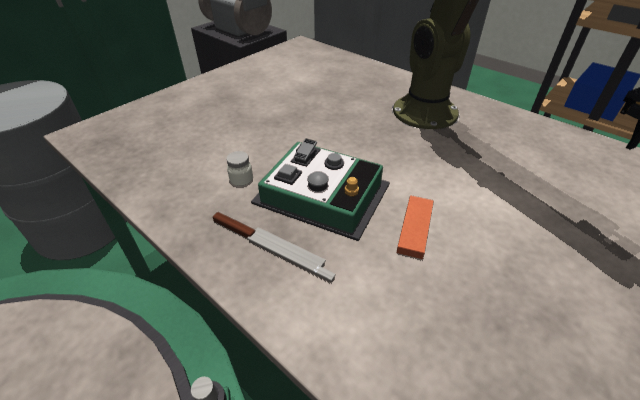

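View pics/wrist0.png

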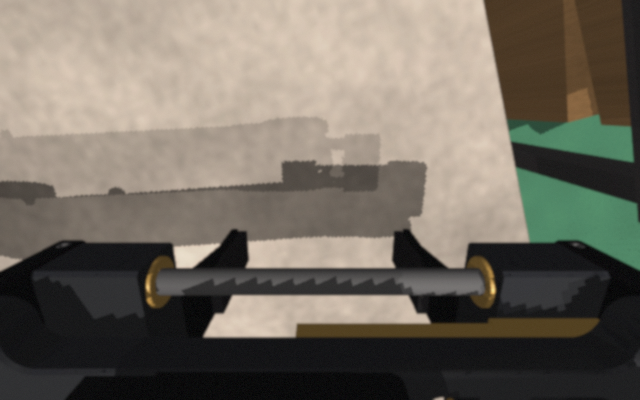

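Top view: rocker about (399,240), square key (389,202), flat round (366,249), dome (355,210), cup (323,225). Next I enlarge it and fit the box pose.

```bash
cat > h.py <<'E'
import numpy as np,cv2
from bench import monitor,get_image
from scipy.spatial.transform import Rotation as R
def proj(d,P):
    P=np.atleast_2d(P); V=d["view"]; c=P@V[:3,:3].T+V[:3,3]; c=c*[1,-1,-1]
    u=c@np.array(d["mtx"]).T; return u[:,:2]/u[:,2:]
def back(d,uv,z):
    V=np.array(d["view"]); uv=np.atleast_2d(uv)
    r=np.c_[uv,np.ones(len(uv))]@np.linalg.inv(d["mtx"]).T*[1,-1,-1]@V[:3,:3]
    o=-V[:3,:3].T@V[:3,3]; return o+r*((z-o[2])/r[:,2])[:,None]
E
python3 - <<'E'
from h import *
d=get_image("top");im=d["img"][:,:,::-1]
c=im[165:300,285:445]; cv2.imwrite("pics/top1.png",cv2.resize(c,None,fx=5,fy=4.4 and 5,interpolation=cv2.INTER_CUBIC)[:600+75])
cv2.imwrite("pics/top1.png",cv2.resize(im[170:290,290:440],None,fx=5,fy=5,interpolation=cv2.INTER_CUBIC))
print(np.round(back(d,[[366,249],[355,210],[399,240],[389,202]],[.094,.105,.09,.094]),4))
E
```

```text
[[ 0.5078  0.0122  0.094 ]
 [ 0.5985  0.0401  0.105 ]
 [ 0.5311 -0.0662  0.09  ]
 [ 0.6212 -0.0415  0.094 ]]
```

View pics/top1.png

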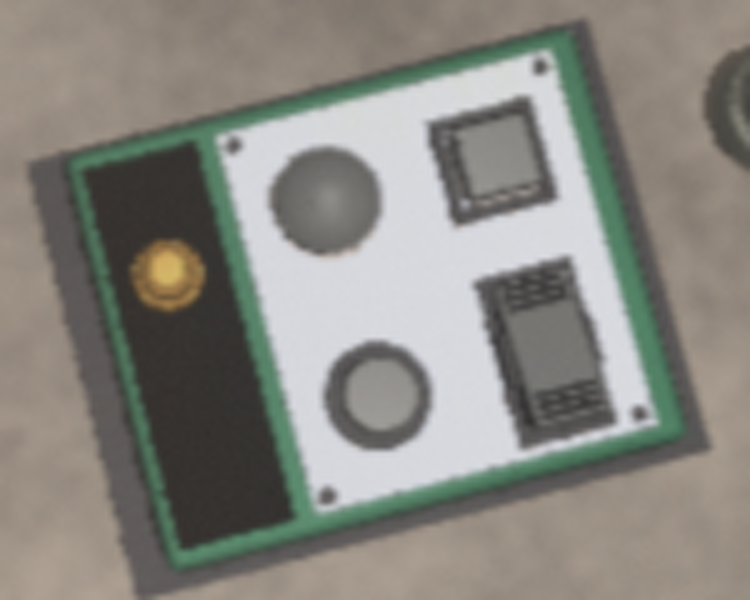

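The enlarged view shows box top corners (70,158), (575,28), (685,440), (175,568), button tops at (382,395) round and (503,155) key, dome at (326,200).

Run:
```python
from h import *
from scipy.optimize import least_squares
d=get_image("top")
f=lambda a:np.array(a)/5+[290,170]-.4
uv=f([[70,158],[575,28],[685,440],[175,568],[382,395],[503,155],[326,200]])
loc=np.array([[105,160,70],[105,-100,70],[-105,-100,70],[-105,160,70],[-48,42,94],[48,-42,94],[48,42,105]])/1e3
def W(p,l):
    c,s=np.cos(p[2]),np.sin(p[2]); return l@np.array([[c,s,0],[-s,c,0],[0,0,1]])+[p[0],p[1],0]
r=least_squares(lambda p:(proj(d,W(p,loc))-uv).ravel(),[.565,-.01,.2])
print(r.x,np.degrees(r.x[2]));print(np.round(r.fun.reshape(-1,2),2))
L=np.array([[-78,-42,101],[48,-42,94],[-48,42,94],[48,42,105]])/1e3
print(np.round(W(r.x,L),4))
np.save("box.npy",r.x)
s=get_image("scene");im=s["img"][:,:,::-1].copy()
pt=W(r.x,np.vstack([loc,L[:1]]))
im=cv2.resize(im[120:250,220:400],None,fx=4,fy=4,interpolation=cv2.INTER_CUBIC)
for q in proj(s,pt): cv2.circle(im,tuple(int(round(v)) for v in ((q-[220,120])*4+2)),3,(0,0,255),1)
cv2.imwrite("pics/s1.png",im)
st=monitor.get_state();M=R.from_rotvec(st["tool_rot"]).as_matrix();print(np.round(M,3))
```

```text
[ 0.56594727 -0.01516166  0.27205453] 15.587576535796817
[[-1.2  -1.01]
 [ 0.32 -0.69]
 [ 1.77  0.12]
 [-1.17  1.42]
 [-0.1   0.11]
 [-0.69  0.46]
 [ 1.04 -0.57]]
[[ 0.5021 -0.0766  0.101 ]
 [ 0.6235 -0.0427  0.094 ]
 [ 0.5084  0.0124  0.094 ]
 [ 0.6009  0.0382  0.105 ]]
[[-0.     0.354  0.935]
 [-0.001  0.935 -0.354]
 [-1.    -0.001  0.   ]]
```

View pics/s1.png

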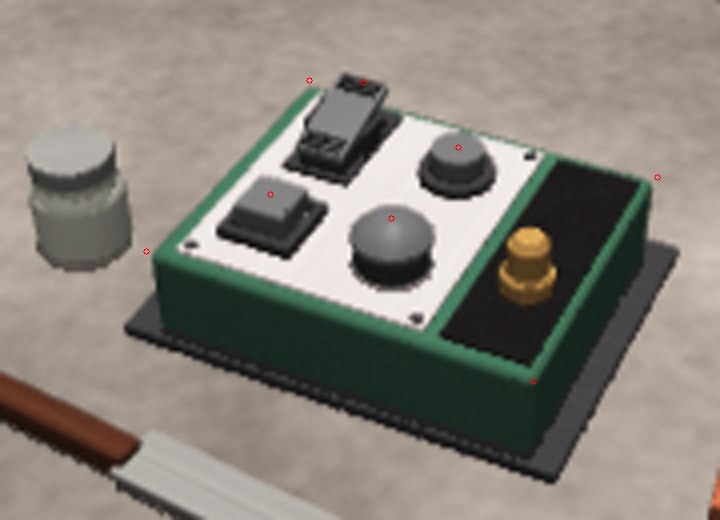

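Fit is good: control residuals are about 1 px (the corners lie slightly inside because of the bevel), and the spots match in the scene view. Turn the tool so tool y = box y (then tool z = box x), closing the fingers.

```bash
python3 -m creep '[[0,0,0,-0.127,0,0,0],[0,0,0,-0.127,0,0,0],[0,0,0,-0.127,0,0,0],[0,0,0,-0.127,0,0,0],[0,0,0,-0.127,0,0,0]]' 20
cat >> h.py <<'E'
p=np.load("box.npy"); c,s_=np.cos(p[2]),np.sin(p[2])
B=np.array([[c,-s_,0],[s_,c,0],[0,0,1]])
T={"rocker":[-78,-42,101],"key":[48,-42,94],"start":[-48,42,94]}
def go(n,dx=0,dy=0):
    st=monitor.get_state();M=R.from_rotvec(st["tool_rot"]).as_matrix()
    w=B@(np.array(T[n])/1e3+[dx/1e3,dy/1e3,0])+[p[0],p[1],0]
    tip=np.array(st["position"])+M[:,0]*.182
    print("t",st["time"],"tip",np.round(tip,4),"shift xyz mm",np.round(M.T@(w-tip)*1e3,1),"turn",np.round((R.from_matrix(M).inv()*R.from_matrix(np.c_[[0,0,-1],B[:,1],B[:,0]])).as_rotvec(),3),"F",np.round(st["ft_force"],2),"w",st["grip_width"])
E
python3 -c "from h import *;go('rocker')"
```

```text
time: 0.8
position: [0.2301, 0.6079, 0.4047]
tool_rot: [-0.219, 1.56, 0.219]
ft_force: [0.0, 0.4, 0.2]
grip_width: 0.632
t 0.8 tip [0.2301 0.6079 0.2227] shift xyz mm [ 121.8 -732.9   73.4] turn [ 0.006 -0.     0.   ] F [0.03 0.41 0.18] w 0.6320825091795857
```

```bash
python3 -m creep '[[0,-45,15,0,0,0,0],[0,-45,15,0,0,0,0],[0,-45,15,0,0,0,0],[0,-45,15,0,0,0,0],[0,-45,13,0,0,0,0]]'
python3 -m creep '[[0,-45,0,0,0,0,0],[0,-45,0,0,0,0,0],[0,-45,0,0,0,0,0],[0,-45,0,0,0,0,0],[0,-45,0,0,0,0,0]]'
python3 -c "from h import *;go('rocker')"
```

```text
time: 1.3
position: [0.3621, 0.4091, 0.4049]
tool_rot: [-0.214, 1.56, 0.214]
ft_force: [0.4, -1.0, 0.1]
grip_width: 0.171
time: 1.8
position: [0.4219, 0.1924, 0.405]
tool_rot: [-0.214, 1.559, 0.215]
ft_force: [-0.2, 1.0, -0.1]
grip_width: 0.004
t 1.8 tip [0.422  0.1925 0.223 ] shift xyz mm [ 121.9 -280.8    4.4] turn [ 0.001  0.001 -0.   ] F [-0.16  1.03 -0.11] w 0.0044071405653107396
```

```bash
python3 -m creep '[[0,-45,1,0,0,0,0],[0,-45,1,0,0,0,0],[0,-45,1,0,0,0,0],[0,-45,1,0,0,0,0],[0,-45,0,0,0,0,0]]'
python3 -m creep '[[0,-40,0,0,0,0,0],[0,-15,0,0,0,0,0],[40,0,0,0,0,0,0],[40,0,0,0,0,0,0],[0,0,0,0,0,0,0]]'
python3 - <<'E'
from h import *
go('rocker')
for n in("scene","wrist","top"):
    d=get_image(n);im=d["img"][:,:,::-1]
    if n=="scene": im=cv2.resize(im[90:240,220:400],None,fx=4,fy=4,interpolation=cv2.INTER_CUBIC)
    if n=="top": im=cv2.resize(im[170:290,290:440],None,fx=5,fy=5,interpolation=cv2.INTER_CUBIC)
    cv2.imwrite(f"pics/{n}2.png",im)
E
```

```text
time: 2.3
position: [0.4865, -0.0231, 0.4051]
tool_rot: [-0.214, 1.559, 0.215]
ft_force: [0.8, -0.6, -0.0]
grip_width: 0.006
time: 2.8
position: [0.4989, -0.0739, 0.3201]
tool_rot: [-0.213, 1.57, 0.215]
ft_force: [-1.6, -0.5, -0.5]
grip_width: 0.004
t 2.8 tip [ 0.4971 -0.074   0.1381] shift xyz mm [37.1 -4.   4.5] turn [ 0.001 -0.01  -0.003] F [-1.59 -0.54 -0.49] w 0.004318710948721767
```

View pics/scene2.png

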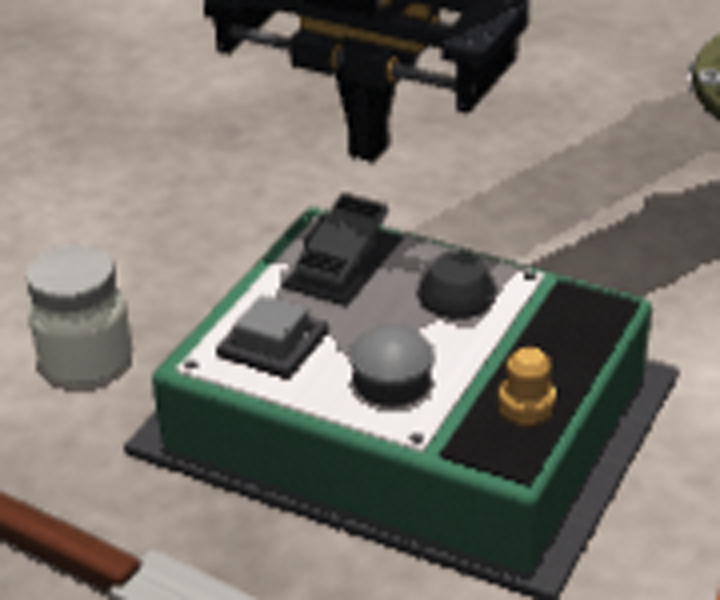

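View pics/wrist2.png

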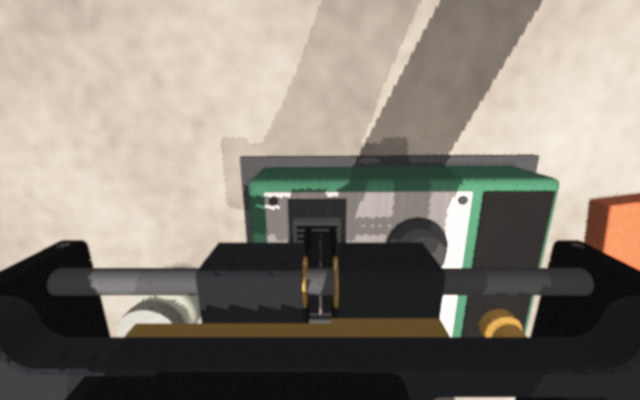

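The finger stands over the ribbed rocker end (finger column 320, plate 289–346, mid 318). Come down to just above it.

```bash
python3 -m creep '[[10,-3,3,0,0,0,0],[20,0,0,0,0,0,0],[0,0,0,0,0,0,0]]'
python3 -c "from h import *;go('rocker')"
```

```text
time: 3.25
position: [0.5046, -0.0762, 0.2938]
tool_rot: [-0.214, 1.562, 0.215]
ft_force: [0.2, 0.3, 0.4]
grip_width: 0.009
t 3.25 tip [ 0.5043 -0.0762  0.1118] shift xyz mm [10.8  0.2 -2.2] turn [ 0.001 -0.002 -0.   ] F [0.16 0.26 0.41] w 0.009004385861984453
```

```bash
python3 -m creep '[[5,0,-3,0,0,0,0],[5,0,0,0,0,0,0],[4,0,0,0,0,0,0],[4,0,0,0,0,0,0],[0,0,0,0,0,0,0]]'
python3 -c "from h import *;go('rocker')"
python3 -m creep '[[2,0,0,0,0,0,0],[2,0,0,0,0,0,0],[0,0,0,0,0,0,0]]'
python3 -c "from h import *;go('rocker')"
```

```text
time: 3.75
position: [0.5019, -0.0773, 0.2764]
tool_rot: [-0.214, 1.56, 0.214]
ft_force: [-0.3, 0.0, 0.5]
grip_width: 0.007
t 3.75 tip [ 0.5019 -0.0773  0.0944] shift xyz mm [-6.6  0.6  0.4] turn [ 0.001 -0.     0.   ] F [-0.35  0.02  0.53] w 0.006689346253627005
time: 4.05
position: [0.5019, -0.0772, 0.2727]
tool_rot: [-0.214, 1.56, 0.214]
ft_force: [-2.2, -0.7, 2.7]
grip_width: 0.005
t 4.05 tip [ 0.5019 -0.0772  0.0907] shift xyz mm [-10.3   0.6   0.4] turn [ 0.001 -0.    -0.   ] F [-2.21 -0.66  2.71] w 0.004722668185232915
```

```bash
python3 -m creep '[[2,0,0,0,0,0,0],[1,0,0,0,0,0,0],[0,0,0,0,0,0,0]]'
python3 - <<'E'
from h import *
go('rocker')
d=get_image("scene");im=d["img"][:,:,::-1]
cv2.imwrite("pics/s3.png",cv2.resize(im[110:220,220:370],None,fx=5,fy=5,interpolation=cv2.INTER_CUBIC))
E
```

```text
time: 4.35
position: [0.5021, -0.0775, 0.2721]
tool_rot: [-0.213, 1.56, 0.215]
ft_force: [-10.1, -0.9, 19.9]
grip_width: 0.005
t 4.35 tip [ 0.502  -0.0773  0.0901] shift xyz mm [-10.9   0.7   0.3] turn [ 0.001 -0.    -0.001] F [-10.12  -0.94  19.89] w 0.005453078533830217
```

View pics/s3.png

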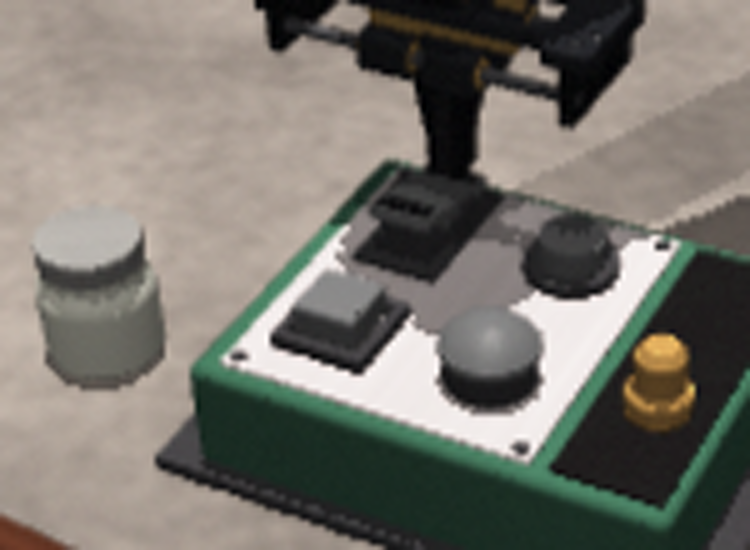

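The rocker's far end (405,205) is now raised and the near end is down, against the stop at 20 N. Lift and go over to the key.

```bash
python3 -m creep '[[-25,0,0,0,0,0,0],[-25,0,0,0,0,0,0],[0,0,42,0,0,0,0],[0,0,42,0,0,0,0],[0,0,42,0,0,0,0]]'
python3 -m creep '[[10,0,0,0,0,0,0],[0,0,0,0,0,0,0]]'
python3 - <<'E'
from h import *
go('key')
d=get_image("scene");im=d["img"][:,:,::-1]
cv2.imwrite("pics/s4.png",cv2.resize(im[110:220,220:370],None,fx=5,fy=5,interpolation=cv2.INTER_CUBIC))
d=get_image("wrist");cv2.imwrite("pics/w4.png",d["img"][:,:,::-1])
E
```

```text
time: 4.9
position: [0.6251, -0.0419, 0.3201]
tool_rot: [-0.214, 1.557, 0.216]
ft_force: [-0.0, -0.5, 0.7]
grip_width: 0.005
time: 5.1
position: [0.6234, -0.0421, 0.3072]
tool_rot: [-0.216, 1.563, 0.216]
ft_force: [-0.8, 0.1, -0.7]
grip_width: 0.007
t 5.1 tip [ 0.6228 -0.0422  0.1252] shift xyz mm [31.2 -0.6  0.6] turn [ 0.003 -0.003 -0.   ] F [-0.81  0.11 -0.66] w 0.007454730251089965
```

View pics/s4.png

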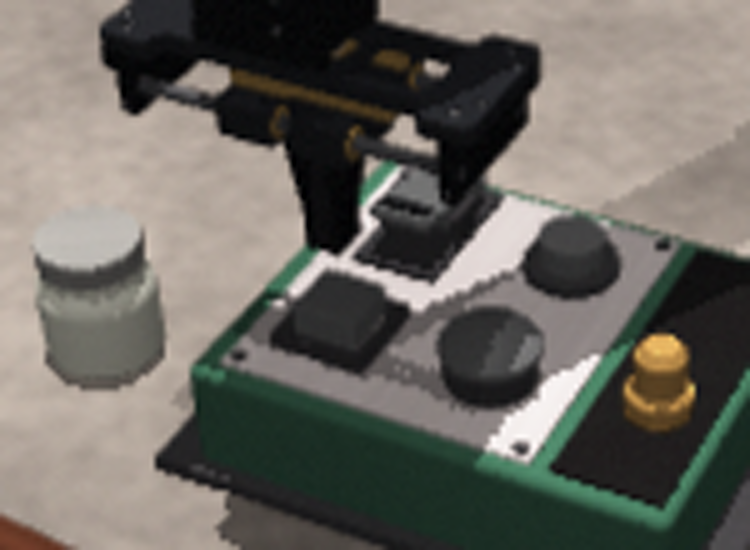

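View pics/w4.png

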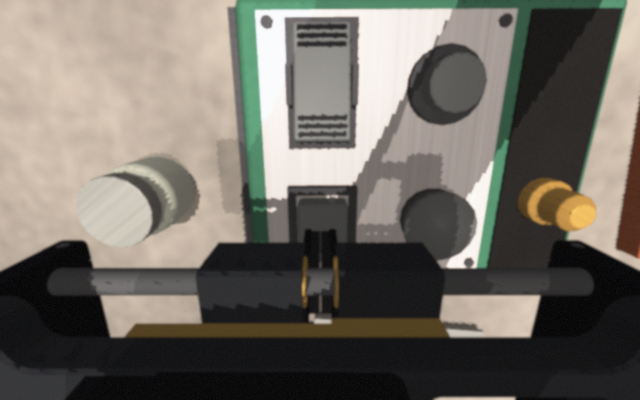

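The rocker has stayed over and the finger lines up with the key (columns 290–356). Press it.

```bash
python3 -m creep '[[15,0,0,0,0,0,0],[12,0,0,0,0,0,0],[4,0,0,0,0,0,0],[4,0,0,0,0,0,0],[0,0,0,0,0,0,0]]'
python3 -m creep '[[3,0,0,0,0,0,0],[2,0,0,0,0,0,0],[0,0,0,0,0,0,0]]'
python3 -c "from h import *;go('key')"
```

```text
time: 5.7
position: [0.6231, -0.0432, 0.2743]
tool_rot: [-0.214, 1.561, 0.214]
ft_force: [0.1, 1.0, -0.1]
grip_width: 0.004
time: 6.0
position: [0.6236, -0.0431, 0.2699]
tool_rot: [-0.215, 1.559, 0.214]
ft_force: [0.4, -0.5, 0.3]
grip_width: 0.005
t 6.0 tip [ 0.6238 -0.0432  0.0879] shift xyz mm [-6.1  0.5 -0.2] turn [0.001 0.001 0.   ] F [ 0.39 -0.48  0.29] w 0.00454183901844194
```

```bash
python3 -m creep '[[2,0,0,0,0,0,0],[2,0,0,0,0,0,0],[0,0,0,0,0,0,0]]'
python3 -m creep '[[1,0,0,0,0,0,0],[1,0,0,0,0,0,0],[0,0,0,0,0,0,0]]'
python3 - <<'E'
from h import *
go('key')
d=get_image("scene");im=d["img"][:,:,::-1]
cv2.imwrite("pics/s5.png",cv2.resize(im[110:220,220:370],None,fx=5,fy=5,interpolation=cv2.INTER_CUBIC))
E
```

```text
time: 6.3
position: [0.6236, -0.0432, 0.2666]
tool_rot: [-0.214, 1.559, 0.214]
ft_force: [-1.2, -0.8, 5.1]
grip_width: 0.006
time: 6.6
position: [0.6237, -0.0433, 0.2664]
tool_rot: [-0.214, 1.559, 0.215]
ft_force: [-4.7, 1.2, 14.8]
grip_width: 0.005
t 6.6 tip [ 0.6239 -0.0432  0.0844] shift xyz mm [-9.6  0.6 -0.3] turn [ 0.001  0.002 -0.001] F [-4.75  1.22 14.8 ] w 0.004700621118693254
```

View pics/s5.png

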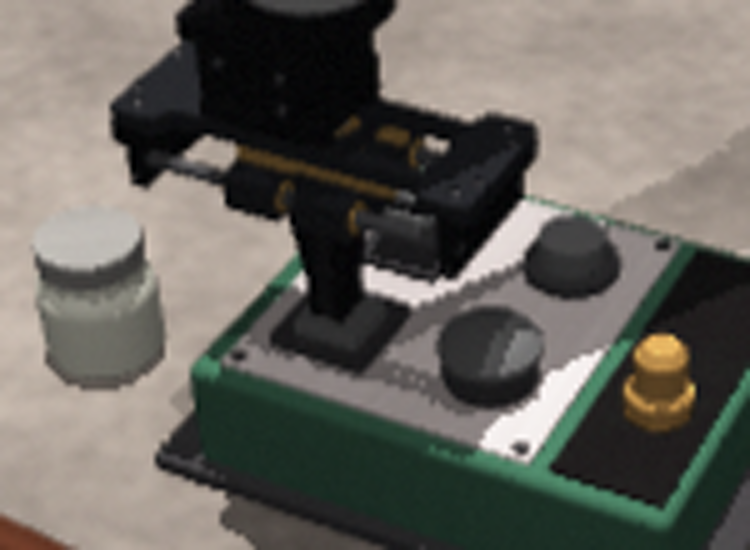

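The key (345,325) is down to its collar, with 15 N at tip z 0.0844 (0.084 expected). Lift and go to the round button.

```bash
python3 -m creep '[[-25,0,0,0,0,0,0],[-28,0,0,0,0,0,0],[0,28,-32,0,0,0,0],[0,28,-32,0,0,0,0],[0,28,-32,0,0,0,0]]'
python3 -m creep '[[10,0,0,0,0,0,0],[0,0,0,0,0,0,0]]'
python3 - <<'E'
from h import *
go('start')
d=get_image("wrist");cv2.imwrite("pics/w6.png",d["img"][:,:,::-1])
d=get_image("scene");im=d["img"][:,:,::-1]
cv2.imwrite("pics/s6.png",cv2.resize(im[110:220,220:370],None,fx=5,fy=5,interpolation=cv2.INTER_CUBIC))
E
```

```text
time: 7.15
position: [0.5069, 0.0124, 0.3163]
tool_rot: [-0.214, 1.56, 0.214]
ft_force: [0.4, 0.9, -0.8]
grip_width: 0.004
time: 7.35
position: [0.5074, 0.0124, 0.3058]
tool_rot: [-0.215, 1.561, 0.216]
ft_force: [0.1, -0.6, -0.1]
grip_width: 0.003
t 7.35 tip [0.5072 0.0125 0.1238] shift xyz mm [29.8 -0.4  1.2] turn [ 0.003 -0.001 -0.001] F [ 0.11 -0.61 -0.1 ] w 0.0028026830678516594
```

View pics/w6.png

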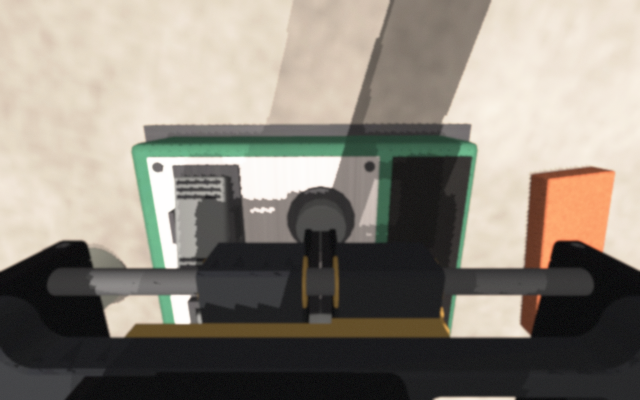

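View pics/s6.png

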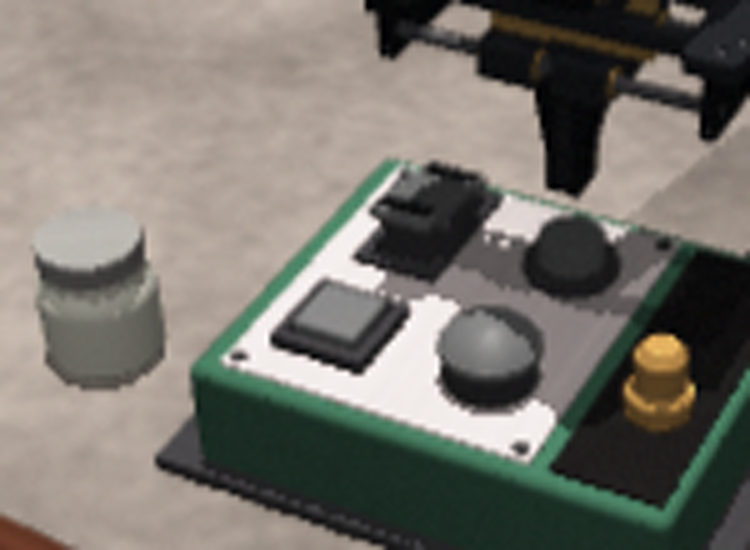

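The key (342,310) sits low in its collar, the rocker is still over, and the finger lines up with the round button (column 320). Press and hold.

```bash
python3 -m creep '[[15,0,1,0,0,0,0],[12,0,0,0,0,0,0],[4,0,0,0,0,0,0],[4,0,0,0,0,0,0],[2,0,0,0,0,0,0]]'
python3 -m creep '[[2,0,0,0,0,0,0],[1,0,0,0,0,0,0],[0,0,0,0,0,0,0]]'
python3 -c "from h import *;go('start')"
```

```text
time: 7.95
position: [0.5094, 0.0115, 0.2697]
tool_rot: [-0.215, 1.561, 0.213]
ft_force: [-2.4, -2.7, 3.1]
grip_width: 0.005
time: 8.25
position: [0.5094, 0.0113, 0.2685]
tool_rot: [-0.214, 1.56, 0.214]
ft_force: [-6.3, -2.3, 12.9]
grip_width: 0.007
t 8.25 tip [0.5094 0.0113 0.0865] shift xyz mm [-7.5  1.3 -0.6] turn [0.001 0.    0.   ] F [-6.3  -2.28 12.89] w 0.0069489470187114955
```

At the stop (13 N, tip 0.0865 against 0.086 expected). Hold for 2.5 s.

```bash
for i in 1 ; do python3 -m creep '[[0.5,0,0,0,0,0,0],[0,0,0,0,0,0,0],[0,0,0,0,0,0,0],[0,0,0,0,0,0,0],[0,0,0,0,0,0,0]]'; done
python3 -m creep '[[0,0,0,0,0,0,0],[0,0,0,0,0,0,0],[0,0,0,0,0,0,0],[0,0,0,0,0,0,0],[0,0,0,0,0,0,0]]'
python3 -m creep '[[0,0,0,0,0,0,0],[0,0,0,0,0,0,0],[0,0,0,0,0,0,0],[0,0,0,0,0,0,0],[0,0,0,0,0,0,0]]'
python3 -m creep '[[0,0,0,0,0,0,0],[0,0,0,0,0,0,0],[0,0,0,0,0,0,0],[0,0,0,0,0,0,0],[0,0,0,0,0,0,0]]'
python3 -m creep '[[0,0,0,0,0,0,0],[0,0,0,0,0,0,0],[0,0,0,0,0,0,0]]'
python3 - <<'E'
from h import *
go('start')
d=get_image("scene");im=d["img"][:,:,::-1]
cv2.imwrite("pics/s7.png",cv2.resize(im[110:220,220:370],None,fx=5,fy=5,interpolation=cv2.INTER_CUBIC))
E
```

```text
time: 8.75
position: [0.5094, 0.0113, 0.2684]
tool_rot: [-0.214, 1.56, 0.214]
ft_force: [-7.3, -1.6, 15.4]
grip_width: 0.001
time: 9.25
position: [0.5094, 0.0113, 0.2684]
tool_rot: [-0.214, 1.56, 0.214]
ft_force: [-5.3, -2.4, 15.0]
grip_width: 0.004
time: 9.75
position: [0.5094, 0.0113, 0.2684]
tool_rot: [-0.214, 1.56, 0.214]
ft_force: [-7.4, -3.2, 16.2]
grip_width: 0.004
time: 10.25
position: [0.5094, 0.0113, 0.2684]
tool_rot: [-0.214, 1.56, 0.214]
ft_force: [-6.0, -2.6, 15.6]
grip_width: 0.007
time: 10.55
position: [0.5094, 0.0113, 0.2684]
tool_rot: [-0.214, 1.56, 0.214]
ft_force: [-6.5, -4.0, 14.9]
grip_width: 0.006
t 10.55 tip [0.5094 0.0113 0.0864] shift xyz mm [-7.6  1.3 -0.7] turn [ 0.001  0.    -0.   ] F [-6.48 -4.04 14.89] w 0.006194017443327974
```

View pics/s7.png

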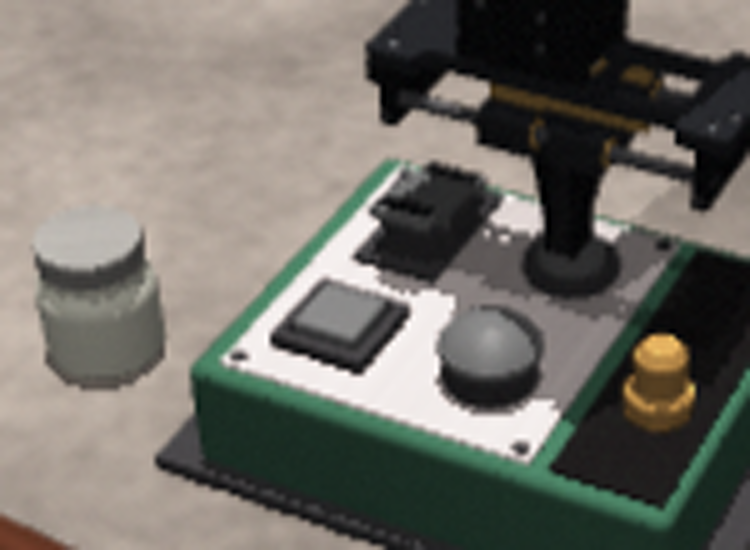

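The button (570,265) is down to its collar and was held for over 2.2 s. Release, lift, and check.

```bash
python3 -m creep '[[-15,0,0,0,0,0,0],[-40,0,0,0,0,0,0],[-40,0,0,0,0,0,0],[-20,0,0,0,0,0,0],[0,0,0,0,0,0,0]]'
python3 -m creep '[[0,45,0,0,0,0,0],[0,45,0,0,0,0,0],[0,45,0,0,0,0,0],[0,30,0,0,0,0,0],[0,0,0,0,0,0,0]]'
python3 - <<'E'
from h import *
go('start')
d=get_image("scene");im=d["img"][:,:,::-1]
cv2.imwrite("pics/s8.png",cv2.resize(im[110:220,220:370],None,fx=5,fy=5,interpolation=cv2.INTER_CUBIC))
d=get_image("top");cv2.imwrite("pics/t8.png",d["img"][:,:,::-1])
E
```

```text
time: 11.1
position: [0.5104, 0.0123, 0.385]
tool_rot: [-0.213, 1.552, 0.215]
ft_force: [0.1, -0.9, -0.6]
grip_width: 0.005
time: 11.6
position: [0.4626, 0.1762, 0.3798]
tool_rot: [-0.22, 1.561, 0.223]
ft_force: [-0.7, -0.3, -0.7]
grip_width: 0.008
t 11.6 tip [0.4622 0.1765 0.1978] shift xyz mm [ 103.5 -170.7   -1. ] turn [ 0.01  -0.002 -0.002] F [-0.72 -0.32 -0.69] w 0.0075648188113742
```

View pics/s8.png

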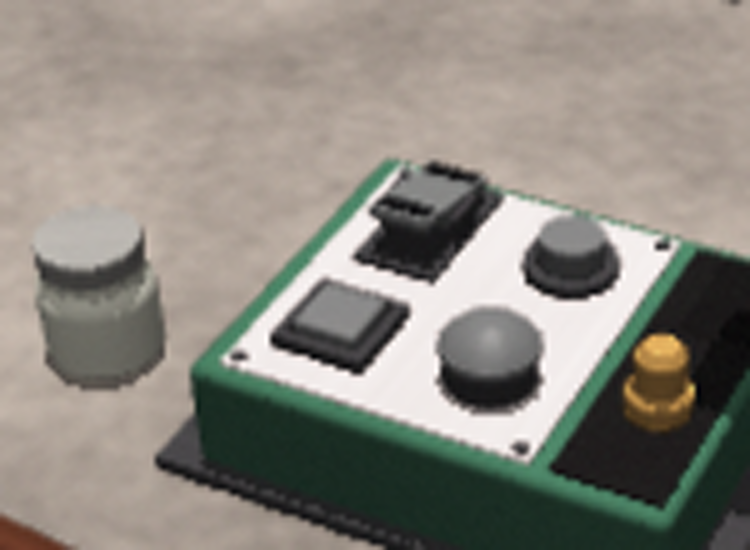

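View pics/t8.png

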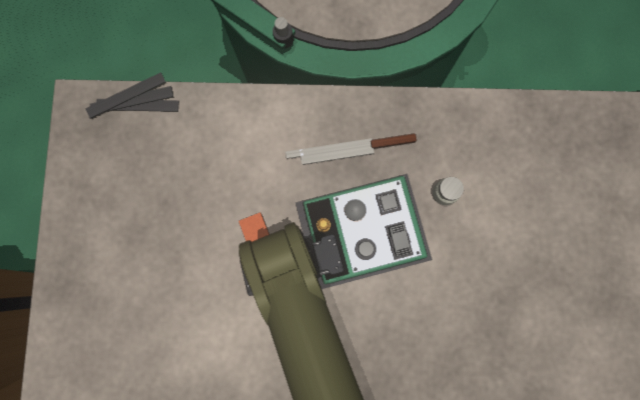

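The rocker (430,195) is over, the key (342,310) is in, and the round button (570,240) and mushroom (490,345) are up. The cup, jar, knife and stone are at their first pixels. Handing in.

```bash
python3 -c "
from bench import ctrl;print(ctrl.close_job())"
```

```text
the job is handed in; nothing more can be done
None
```

I started the grinder in the order asked and handed the job in after about 12 of the 48 s; it reports no verdict.

| Step | What I did | Tip height at the stop | Force at the stop |
|---|---|---|---|
| Rocker | Pressed the raised end down until it tipped over | 0.0901 m | 20 N |
| Square key | Pushed in to its stop | 0.0844 m (0.084 expected) | 15 N |
| Flat round button | Held down about 2.3 s, then released | 0.0864 m (0.086 expected) | 13 to 16 N |

In the last pictures the rocker is over, the key is in, and the round and mushroom buttons are up. The cup, jar and knife are where they started. The arm partly hid the stone in the last top view; the end that showed was in place. The robot ended clear of the box with the tip near 0.2 m.

- **Joint values:** these can't be read, so I judged travel from tip height, force and the pictures.
- **Box fit:** the corners fitted about 1 to 2 px off, which I put down to the bevelled edge; the control tops fitted to about 1 px.

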